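# Balance a lab-stand clamp arm over its cradle

### The arm

A 6-joint arm with a two-finger parallel gripper is mounted at the origin on the work surface. World frame = base frame: x ahead of the robot, y to its left, z up, the work surface at z = 0. Lengths are in m, angles in degrees, forces in N, time in s.
With the tool pointing down it reaches from about 0.4 to 0.825 m from the base axis. Payload 7 kg.
Tool frame: the origin (TCP) lies at the very end of the fingers, on their centre line; the grasp point (between the pads) lies 19 mm behind it (ctrl.hold_point_z is the distance from the TCP to the grasp point, in m); z points along the fingers, x is the direction in which the jaws open and shut, and the axes are right-handed (so a half turn about z gives the same grasp; the last joint's range is limited). The gripper opens to 88 mm and grips with 3 to 60 N. Pads are 19 mm wide; open, the fingers measure 130 mm over their backs; the gripper's body (78 mm by 193 mm) begins 47 mm behind the grasp point.
Start: joints at [16.507, 20.546, 0.682, 0, -70.136, -16.507], TCP at [0.675, -0, 0.227] pointing down, gripper open.
Joint ranges: [-176.03, 176.03], [-82.01, 121.73], [-58.28, 71.71], [-173.87, 95.51], [-174.79, -0.11], [-173.66, 173.66]. Speed limits (degrees/s): [136.94, 136.94, 172.46, 180, 180, 180].

### API

Orientations are given as [roll, pitch, yaw] about the fixed x, y, z axes, in that order (R = Rz(yaw) Ry(pitch) Rx(roll)).
In Python, from plant import ctrl gives the robot as it stands.
- The arm moves only by the tool servo_tool, never from a script. Its argument "rows" is text: rows parted by semicolons, each of 6 numbers parted by spaces: the shift along the tool's x, y, z in cm, then the turn, a rotation vector about the tool's x, y, z in rad. In form: tx ty tz ax ay az; .... A call has 1 to 5 rows; each row shifts and turns the pose as measured when the row begins, along the tool's axes as they then stand; what a row does not reach is not made up. A row lasts 1/12 s, in which the tool goes at most 41.7 mm and 7.16 degrees, less where a joint would pass 70% of its speed; a pose out of reach is approached as far as the arm can. A call is refused whole if a number of a shift passes 4.17 or a number of a turn 0.125, either way. A call with a gripper value outside its range is refused whole. "grip" is the finger opening in cm, from 0 to 8.76, set as the call begins (left out, the last holds). The fingers move at their own pace and stop on an object; the grip force is fixed at half the most. Time passes only in rows, so rows that do not move let the fingers close. It gives the time, the measured TCP pose, the force and the opening at its end, in the units of the state.
- ctrl.get_obs(): the state, without advancing time (a new reading comes with each control period).
- ctrl.snapshot(name): name is "scene" or "side" or "wrist"; returns a dict with "frame" (384x512x3 uint8, red, green, blue), "K" (3x3 intrinsics, pixels), "eye" and "attitude" of the camera in the world. Camera axes: x right, y up, looking along -z (the intrinsics and any distortion apply to the point x, -y, -z); pixel columns grow to the right and rows downward; lengths in m; the calibration is good to about 2 mm. The wrist camera is an equidistant fisheye: a pixel r from the principal point sees the ray r / f radians off the axis. A picture is of the moment at which its call begins. There is no depth.
- ctrl.close_job(): hands the job in, once; it reports no verdict.
Trained networks look in a picture, given as the dict that the camera call returned (one of the last four; its "shot" number tells which), for a name from the list of things; names that differ only in an ending like _2 or _b are one class to them, and where a whole thing is asked for, a point or a joint stands for the part that bears it (a point fixed in the world has none). Each returns a list of dicts, best first, with "confidence" (0 to 1); they miss things now and then, are a little off and sometimes report something else, mostly with a low value. They report only what shows in the picture. A call takes as long as a camera call. They do not tell look-alikes from the thing itself.
- ctrl.spot_in(label, picture): "point" ([x, y, z] in m, in world coordinates, good to about 4 mm: the middle of the surface that is visible of it).
- ctrl.outline_of(label, picture): "pixels" (384x512 bool, what is visible of it).
- ctrl.place_of(label, picture): "point" ([x, y, z] in m, in world coordinates, good to about 4 mm: a listed point, or the origin of a listed thing).
The state is a dict: "clock": time; "joint_pos": joint angles; "qvel": joint speeds; "tau": joint torques, N m; "tool_pos": TCP position; "orientation": TCP orientation; "force": force on the tool from outside, world axes, zero at the start; "moment": the same for the moment, N m; "opening": finger opening in m.
Only numpy, scipy, OpenCV 4.12 (cv2) and the standard library are available. Lean on these libraries where they do the work, as an engineer would, in place of code of your own. Each camera call takes 0.05 s, during which the arm holds its last target.

### The job

Take the steel clamp arm, heavy at its boss end, out of the stock bin, gripping it by the bar at its balance point and keeping it level all the way, and leave the carton, tub and bottle alone. Hold it level and still about 5 cm above its seat in the bench cradle without touching the cradle: bar in line over both notches, heavy boss over the square rubber pad. Finish there, still holding it in the gripper; do not lower it or let go.

Things in the scene. Friction and masses are not known exactly. Their poses are not given: they have to be found in the camera images.
- balance (a point): Balance point of the loose clamp arm (0.45 to 0.7 kg) lying flat in the bin: on the centre line of its 12 x 12 mm square steel bar, 31 mm from the boss's inner face, 39 mm towards the boss from the bar's middle, 24 mm above the arm's underside. x axis along the bar towards the boss, z up. The bar, 140 mm long, hangs clear of the bin floor between the boss and a light jaw at the other end.
- boss (a point): Centre of the arm's heavy grey boss, a block 46 mm long, 48 mm wide and high, at x = +54 mm from the balance point, with a small thumbscrew on its end (to x = +94 mm). At the arm's other end is the light aluminium jaw: an upright plate 8 mm thick, 50 mm wide, 48 mm high, then two prongs side by side, ending at x = -153 mm. The arm stands on boss and plate.
- bin: Fixed grey open bin, 250 mm (its x) by 330 mm (its y), 55 mm high, walls and floor 5 mm thick. Origin at the centre of its underside on the bench. It stands on one side of the robot's centre line, the cradle on the other. The clamp arm lies roughly along its y axis, boss to +y.
- seat (a point): The fixed cradle's seat point, 70 mm over the bench: the arm's balance point would lie here if the arm were seated; in the hold it is 50 mm straight above. x axis along the notches towards the pad, z up. Two aluminium uprights, 50 mm wide, 10 mm thick, 78 mm high over the bench, at x = +12 and -85 mm, have notches 18 mm wide, floor 64 mm up. Dark base plate 215 x 80 x 10 mm.
- pad (a point): Centre of the top of the cradle's black square rubber pad, 56 x 60 mm, 44 mm over the bench, on which the boss would rest: at x = +54 mm from the seat point.
- carton_mid (a point): Small cardboard carton, 45 x 80 x 40 mm, lying in the bin at its +x side; its centre. To be left alone.
- tub_mid (a point): White tub with a green cap, 72 mm diameter, 95 mm high, standing 12 to 14 cm behind the cradle (as the robot sees it); its centre. To be left alone.
- flask_mid (a point): Black bottle with a red cap, 60 mm diameter, 110 mm high, standing beside the tub behind the cradle; its centre. To be left alone.
Not all that is in view belongs to the job. Leave any orange or purple look-alike of the part that bears balance alone.

How it is judged:
By the outcome, as a careful person would: the job done as asked, in the order asked, and still so for the second after the job is handed in, while the arm keeps its last pose, push and grip.
It also fails if it takes over 38 s, if anything falls off the work surface, if the arm or the gripper's body presses on something with over 40 N, if the wrist force passes 120 N, or if a joint passes its speed limit or range.

## Working session

There is one attempt and no reset: what is moved stays moved. The work goes in short steps, Python scripts to look and compute and a tool call to move; the robot and the scene stay as the last step left them, time stands still between calls to the robot, and variables do not carry over. Pictures are saved under pics/ and viewed, and the job is handed in when it is done.

Besides the shell and the picture viewer there is one more tool, called after "Emit:" in YAML: its name, and indented under it one key for each argument. servo_tool: Moves the arm, as the interface text tells. Its arguments: {"type":"object","properties":{"rows":{"type":"string"},"grip":{"type":"number"}},"required":["rows"]}

```bash
ls; mkdir -p pics; cat > h.py <<'E'
import numpy as np, cv2
from plant import ctrl
from scipy.spatial.transform import Rotation as R
def snap(n,f):
    s=ctrl.snapshot(n); cv2.imwrite('pics/'+f+'.png',cv2.cvtColor(s['frame'],cv2.COLOR_RGB2BGR)); return s
E
python3 - <<'E'
from h import *
o=ctrl.get_obs(); print(o)
for n in ('scene','side','wrist'):
    s=snap(n,n+'0'); print(n,{k:(v if k!='frame' else 0) for k,v in s.items()})
    for l in ('balance','boss','bin','seat','pad','carton_mid','tub_mid','flask_mid'):
        for d in ctrl.place_of(l,s)[:3]: print(l,np.round(d['point'],4),round(d['confidence'],2))
E
```

```text
pics
{'clock': 0.0, 'joint_pos': array([ 1.65071145e+01,  2.05908641e+01,  6.35291759e-01, -2.01833386e-02,
       -7.01354568e+01, -1.65059294e+01]), 'qvel': array([-0.04479259, -0.05118411, -0.03540588, -0.02647469, -0.07902549,
        0.06237865]), 'tau': array([-8.00930356e-04, -5.82726967e+01,  2.93058443e+01,  6.99745238e+00,
        6.93249181e-03, -2.06530804e-04]), 'tool_pos': array([ 6.74525314e-01, -1.97071535e-05,  2.25640460e-01]), 'orientation': array([-1.79992327e+02, -9.26690143e-02,  1.79994306e+02]), 'force': array([-0.50227241, -0.07324803,  0.36094535]), 'moment': array([-0.01360739, -0.02032785,  0.00598996]), 'opening': 0.08748485508798025}
scene {'frame': 0, 'K': array([[480.47249299,   0.        , 255.05092244],
       [  0.        , 480.47249299, 196.25366203],
       [  0.        ,   0.        ,   1.        ]]), 'eye': array([ 0.93049   , -0.76378963,  1.03342647]), 'attitude': array([43.80404254, -0.34538191, 32.93409602]), 'shot': 1}
balance [0.2771 0.1658 0.024 ] 0.74
balance [ 0.48   -0.1645  0.0239] 0.6
balance [ 0.1945 -0.249   0.024 ] 0.57
boss [ 0.4
[... 1004 characters left out ...]
0.021 ] 0.85
carton_mid [0.6721 0.1879 0.0549] 0.49
tub_mid [0.6457 0.283  0.0473] 0.73
flask_mid [0.6758 0.1902 0.0538] 0.8
wrist {'frame': 0, 'K': array([[297.31863964,   0.        , 258.45134936],
       [  0.        , 297.31863964, 188.95099348],
       [  0.        ,   0.        ,   1.        ]]), 'eye': array([ 0.67457025, -0.07396807,  0.38376764]), 'attitude': array([-1.59299192e+01, -6.52854356e-03, -1.79972445e+02]), 'shot': 3}
balance [ 0.4757 -0.1637  0.0364] 0.66
boss [ 0.4582 -0.112   0.0272] 0.73
boss [0.2523 0.1164 0.0259] 0.42
bin [ 0.5047 -0.1774 -0.005 ] 0.91
seat [ 0.5058 -0.1799 -0.0049] 0.32
carton_mid [ 0.5897 -0.2094  0.028 ] 0.83
flask_mid [0.6798 0.1902 0.0541] 0.96
```

View pics/scene0.png

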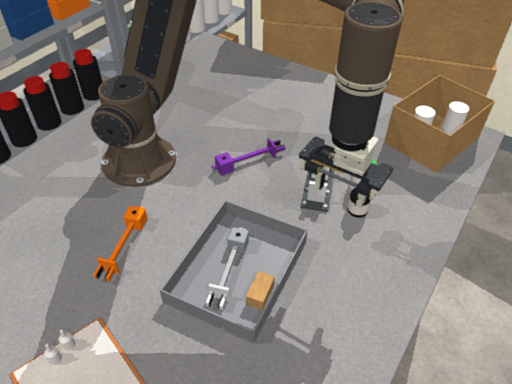

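View pics/side0.png

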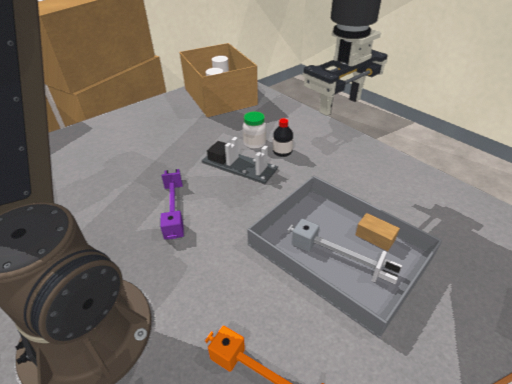

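View pics/wrist0.png

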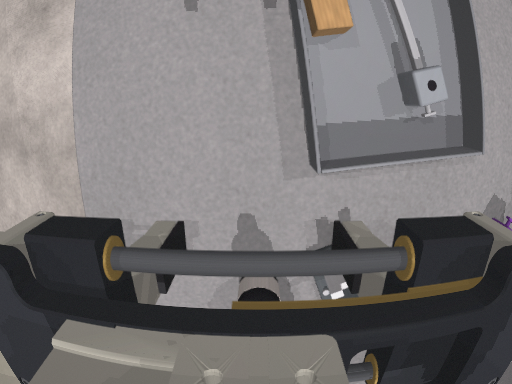

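The scene and side views show the grey arm in the bin: boss at (237,238) in scene and (305,237) in side. The purple and orange copies lie outside it. In the side view, the cradle is at (240,160) with its black pad at the left end. I'll move over the bin for a close look.

Emit:
servo_tool:
  rows: "3.6 -1.7 0 0 0 0;3.6 -1.7 0 0 0 0;3.6 -1.7 0 0 0 0;3.6 -1.7 0 0 0 0;3.6 -1.7 0 0 0 0"
  grip: 5.5

```text
clock: 1.77
tool_pos: [0.494, -0.0852, 0.2216]
orientation: [-179.9, -0.3, -179.8]
force: [0.5, -0.9, 1.3]
opening: 0.0597
```

Emit:
servo_tool:
  rows: "1.5 -1 0 0 0 -0.09;0 0 0 0 0 -0.09;0 0 0 0 0 -0.09;0 0 0 0 0 0"

```text
clock: 2.1
tool_pos: [0.4698, -0.0988, 0.2236]
orientation: [-180.0, -0.1, -163.9]
force: [-0.6, -0.7, -0.6]
opening: 0.0551
```

```bash
python3 - <<'E'
from h import *
o=ctrl.get_obs(); print(o['clock'],o['tool_pos'],o['orientation'])
s=snap('wrist','wrist1'); print(s['eye'],s['attitude'])
np.savez('w1.npz',**{k:s[k] for k in('frame','K','eye','attitude')})
for l in ('balance','boss','bin','carton_mid'):
    for d in ctrl.place_of(l,s)[:3]: print(l,np.round(d['point'],4),round(d['confidence'],2))
for d in ctrl.outline_of('balance',s)[:2]:
    print(d['confidence'],d['pixels'].sum()); np.save('o1.npy',d['pixels']) 
    break
E
```

```text
2.1 [ 0.46979306 -0.0988377   0.2236321 ] [-1.79990531e+02 -9.65677006e-02 -1.63852963e+02]
[ 0.49014904 -0.1697822   0.3808524 ] [-1.59196034e+01 -8.93910353e-02 -1.63823696e+02]
balance [ 0.4771 -0.1643  0.0346] 0.96
balance [ 0.1914 -0.2505  0.024 ] 0.78
boss [ 0.4581 -0.112   0.0242] 0.77
boss [ 0.1809 -0.1993  0.0272] 0.7
bin [ 0.505  -0.1779 -0.0033] 0.61
carton_mid [ 0.5892 -0.2097  0.0292] 0.89
carton_mid [ 0.4595 -0.1132  0.0268] 0.63
0.89 3265
```

View pics/wrist1.png

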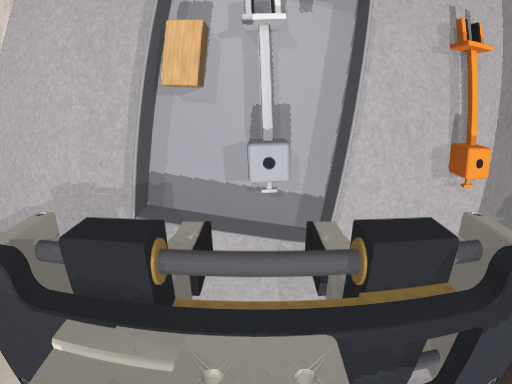

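```bash
cat >> h.py <<'E'
def cam(s): return s['K'],np.array(s['eye']),R.from_euler('xyz',s['attitude'],degrees=True)
def ray(s,u,v,fish):
    K,e,r=cam(s); x=(u-K[0,2])/K[0,0]; y=(v-K[1,2])/K[1,1]
    if fish:
        t=np.hypot(x,y); k=np.sin(t)/max(t,1e-9); d=np.array([x*k,-y*k,-np.cos(t)])
    else: d=np.array([x,-y,-1.])
    return e,r.apply(d)
def onz(s,u,v,z,fish):
    e,d=ray(s,u,v,fish); return e+d*(z-e[2])/d[2]
def proj(s,p,fish):
    K,e,r=cam(s); c=r.inv().apply(np.array(p)-e); c=np.array([c[0],-c[1],-c[2]])
    if fish:
        rho=np.hypot(c[0],c[1]); t=np.arctan2(rho,c[2]); q=c[:2]*t/max(rho,1e-12)
    else: q=c[:2]/c[2]
    return q*K[0,0]+K[:2,2]
def tri(rays):
    A=0;b=0
    for e,d in rays:
        d=d/np.linalg.norm(d); P=np.eye(3)-np.outer(d,d); A=A+P; b=b+P@e
    return np.linalg.solve(A,b)
E
python3 - <<'E'
from h import *
s=dict(np.load('w1.npz')); m=np.load('o1.npy')
c=[]
for v in range(34,130,4):
    u=np.where(m[v])[0]; u=u[(u>245)&(u<290)]
    if len(u): c.append((v,u.min(),u.max(),*onz(s,u.mean(),v,.035,1)[:2]))
c=np.array(c); print(np.round(c[::4],4))
p=np.polyfit(c[:,4],c[:,3],1); print('yaw',np.degrees(np.arctan2(1,p[0])), 'x at y=-.165',np.polyval(p,-.165), 'res',np.std(c[:,3]-np.polyval(p,c[:,4])))
h=onz(s,268.5,163,.053,1); print('hole',h)
im=cv2.imread('pics/wrist1.png')[0:230,190:350]; cv2.imwrite('pics/w1z.png',cv2.resize(im,None,fx=2.6,fy=2.6,interpolation=2))
E
```

```text
[]Traceback (most recent call last):
  File "<stdin>", line 8, in <module>
IndexError: too many indices for array: array is 1-dimensional, but 2 were indexed
```

```bash
python3 - <<'E'
from h import *
s=dict(np.load('w1.npz')); g=cv2.cvtColor(s['frame'],cv2.COLOR_RGB2GRAY).astype(float)
print(g[80,250:285].astype(int))
c=[]
for v in range(34,130,4):
    r=g[v,250:285]; m=r>175
    u=250+np.where(m)[0]
    if len(u)>3: c.append((v,u.min(),u.max(),*onz(s,(u.min()+u.max())/2,v,.035,1)[:2]))
c=np.array(c); print(np.round(c[::4],4))
p=np.polyfit(c[:,4],c[:,3],1); print('yaw',np.degrees(np.arctan2(1,p[0])), 'x at y=-.165',np.polyval(p,-.165), 'res',np.std(c[:,3]-np.polyval(p,c[:,4])))
print('hole',onz(s,268.5,163,.053,1))
im=cv2.imread('pics/wrist1.png')[0:230,190:350]; cv2.imwrite('pics/w1z.png',cv2.resize(im,None,fx=2.6,fy=2.6,interpolation=2))
E
```

```text
[158 157 157 157 158 157 157 158 157 164 152 197 217 216 216 213 211 211
 211 211 183 138 124 124 155 162 162 163 163 172 170 170 172 171 171]
[[ 3.400e+01  2.590e+02  2.680e+02  5.080e-01 -2.540e-01]
 [ 5.000e+01  2.600e+02  2.690e+02  5.015e-01 -2.356e-01]
 [ 6.600e+01  2.610e+02  2.690e+02  4.956e-01 -2.174e-01]
 [ 8.200e+01  2.610e+02  2.700e+02  4.898e-01 -1.995e-01]
 [ 9.800e+01  2.620e+02  2.700e+02  4.840e-01 -1.817e-01]
 [ 1.140e+02  2.620e+02  2.710e+02  4.783e-01 -1.640e-01]]
yaw 108.21913956996148 x at y=-.165 0.47842032657324285 res 0.00018395966126832144
hole [ 0.46121128 -0.11233243  0.053     ]
```

View pics/w1z.png

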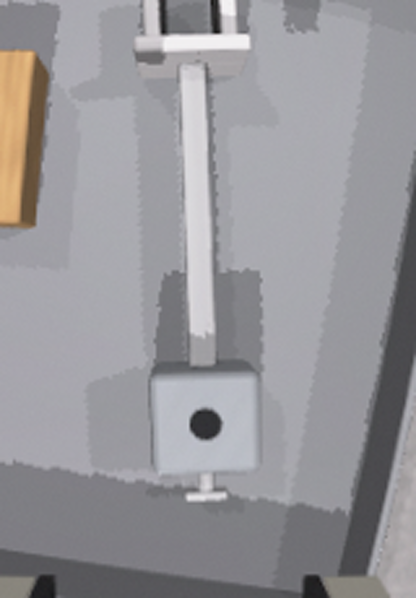

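```bash
python3 - <<'E'
from h import *
a=cv2.imread('pics/scene0.png')[215:315,190:290]; b=cv2.imread('pics/side0.png')[210:290,280:410]
cv2.imwrite('pics/za.png',cv2.resize(a,None,fx=5,fy=5,interpolation=2)); cv2.imwrite('pics/zb.png',cv2.resize(b,None,fx=5,fy=5,interpolation=2))
a=cv2.imread('pics/scene0.png')[150:230,290:370]; b=cv2.imread('pics/side0.png')[125:185,195:285]
cv2.imwrite('pics/zc.png',cv2.resize(a,None,fx=6,fy=6,interpolation=2)); cv2.imwrite('pics/zd.png',cv2.resize(b,None,fx=7,fy=7,interpolation=2))
E
```

```text
(no output)
```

View pics/za.png

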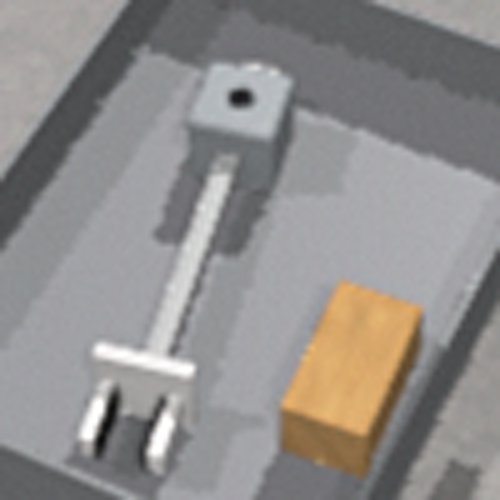

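View pics/zb.png

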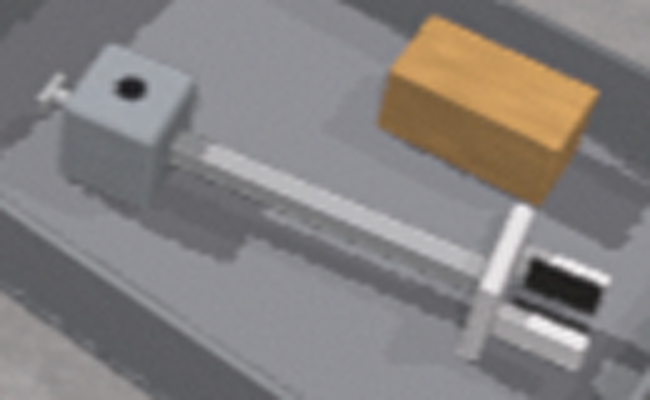

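View pics/zc.png

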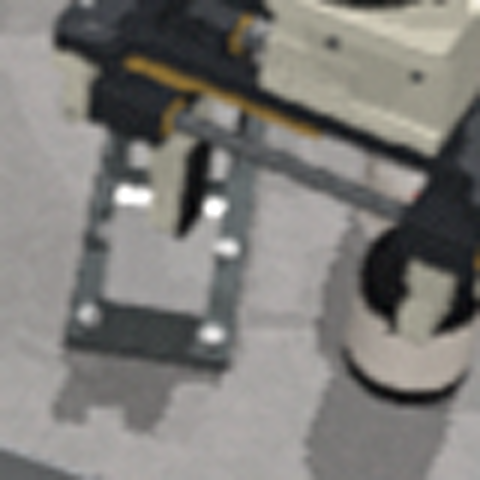

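View pics/zd.png

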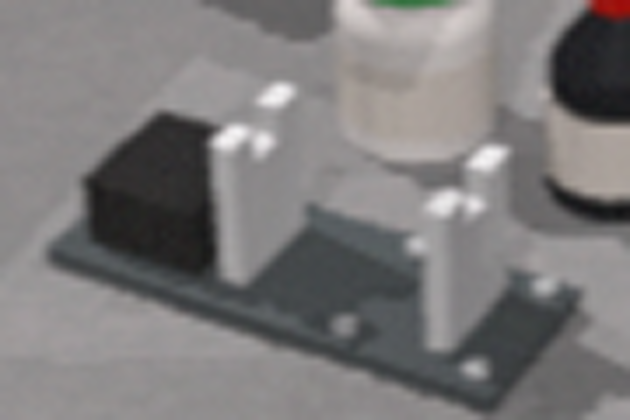

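The crops show the boss hole at scene (238.0,234.4), side (306.2,227.6) and wrist (268.8,162.7). I'll triangulate it, then take new pictures of the cradle now that the arm is out of the way.

```bash
python3 - <<'E'
from h import *
S=snap('scene','scene1'); T=snap('side','side1'); w=dict(np.load('w1.npz'))
rs=[ray(S,238,234.4,0),ray(T,306.2,227.6,0),ray(w,268.8,162.7,1)]
p=tri(rs); print('hole tri',p,tri(rs[:2]),tri(rs[1:]),tri([rs[0],rs[2]]))
for n,s in (('a',S),('b',T)): np.savez(n+'1.npz',**{k:s[k] for k in('frame','K','eye','attitude')})
for s in(S,T):
  for l in ('seat','pad'):
    for d in ctrl.place_of(l,s)[:1]: print(l,np.round(d['point'],4),round(d['confidence'],2))
a=cv2.imread('pics/scene1.png')[130:230,270:370]
cv2.imwrite('pics/zc1.png',cv2.resize(a,None,fx=6,fy=6,interpolation=2))
E
```

```text
hole tri [ 0.46133186 -0.11260704  0.05136374] [ 0.46164338 -0.1126418   0.05128074] [ 0.46113842 -0.11306037  0.05098926] [ 0.46136767 -0.11223255  0.0521196 ]
seat [0.5271 0.2297 0.0755] 0.98
pad [0.5102 0.2772 0.0444] 0.84
seat [0.5245 0.2282 0.0677] 0.83
pad [0.5056 0.2778 0.0431] 0.61
```

View pics/zc1.png

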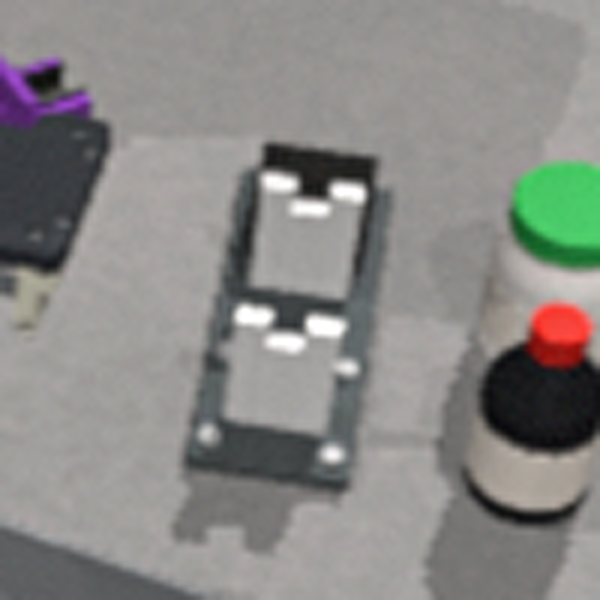

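```bash
python3 - <<'E'
from h import *
S=dict(np.load('a1.npz'));T=dict(np.load('b1.npz'))
f=lambda c,o,k:(c[0]/k+o[0],c[1]/k+o[1])
sc=[f(c,(270,130),6) for c in[(279,183),(347,193),(254,315),(326,325)]]
si=[f(c,(195,125),7) for c in[(231,138),(275,97),(443,205),(488,158)]]
P=[]
for a,b in zip(sc,si):
    p=tri([ray(S,*a,0),ray(T,*b,0)]); P.append(p); print(np.round(p,4),np.round(onz(S,*a,.078,0),4),np.round(onz(T,*b,.078,0),4))
A=(P[0]+P[1])/2;B=(P[2]+P[3])/2;d=A-B; print(A,B,np.linalg.norm(d),'yaw',np.degrees(np.arctan2(d[1],d[0])))
for src in (S,T):
    q=[onz(src,*x,.078,0) for x in (sc if src is S else si)]; a=(q[0]+q[1])/2;b=(q[2]+q[3])/2; e=a-b
    u=e/np.linalg.norm(e); print(np.linalg.norm(e),np.degrees(np.arctan2(e[1],e[0])), 'seat',a-.012*u,b+.085*u)
E
```

```text
[0.5084 0.2351 0.0741] [0.5097 0.2321 0.078 ] [0.5047 0.2291 0.078 ]
[0.5399 0.2472 0.074 ] [0.5413 0.244  0.078 ] [0.5359 0.2409 0.078 ]
[0.5425 0.1447 0.074 ] [0.5436 0.1429 0.078 ] [0.5381 0.1383 0.078 ]
[0.5749 0.1554 0.0758] [0.5751 0.1556 0.078 ] [0.5718 0.1506 0.078 ]
[0.52414087 0.24112149 0.07405592] [0.55868735 0.15004865 0.07494482] 0.09740898907291441 yaw 110.77314023625209
0.09500930545991969 110.87517254192844 seat [0.52978227 0.22682741 0.078     ] [0.52907292 0.22868743 0.078     ]
0.09695785073576385 110.9344954972523 seat [0.52460699 0.22382247 0.078     ] [0.52459193 0.22386184 0.078     ]
```

Heights agree, with the balance point at about 0.028. For a better fix on the cradle I'll look at it from above with the gripper empty.

Emit:
servo_tool:
  rows: "-1.6 3.7 0 0 0 0;-1.6 3.7 0 0 0 0;-1.6 3.7 0 0 0 0;-1.6 3.7 0 0 0 0;-1.6 3.7 0 0 0 0"

```text
clock: 3.12
tool_pos: [0.4972, 0.1013, 0.223]
orientation: [-180.0, -0.2, -164.9]
force: [0.8, -0.4, -1.0]
opening: 0.0548
```

Emit:
servo_tool:
  rows: "-1.6 3.7 0 0 0 0;-1.6 3.7 0 0 0 0;-1.6 3.7 0 0 0 0;-1.6 3.7 0 0 0 0;-1.6 3.7 0 0 0 0"

```text
clock: 3.53
tool_pos: [0.5253, 0.3083, 0.2235]
orientation: [-180.0, -0.1, -164.9]
force: [1.2, 0.1, 1.2]
opening: 0.055
```

Emit:
servo_tool:
  rows: "-0.5 1 0 0 0 -0.04;0 0 0 0 0 0"

```text
clock: 3.7
tool_pos: [0.528, 0.3271, 0.2216]
orientation: [-180.0, -0.1, -162.3]
force: [0.7, 0.0, -0.4]
opening: 0.0548
```

```bash
python3 - <<'E'
from h import *
o=ctrl.get_obs(); print(o['clock'],o['tool_pos'],o['orientation'])
s=snap('wrist','wrist2'); print(s['eye'],s['attitude'])
np.savez('w2.npz',**{k:s[k] for k in('frame','K','eye','attitude')})
for l in ('seat','pad','tub_mid','flask_mid'):
    for d in ctrl.place_of(l,s)[:1]: print(l,np.round(d['point'],4),round(d['confidence'],2))
im=cv2.imread('pics/wrist2.png')[0:250,140:400]; cv2.imwrite('pics/w2z.png',cv2.resize(im,None,fx=2.3,fy=2.3,interpolation=2))
E
```

```text
3.7 [0.5279568  0.32712321 0.22161694] [-1.79954883e+02 -8.88736269e-02 -1.62268474e+02]
[0.55021898 0.25687407 0.37886863] [-1.58823024e+01 -8.11975717e-02 -1.62240151e+02]
seat [0.5277 0.2282 0.0692] 0.61
pad [0.5102 0.2803 0.0466] 0.82
flask_mid [0.6842 0.1879 0.0508] 0.7
```

View pics/w2z.png

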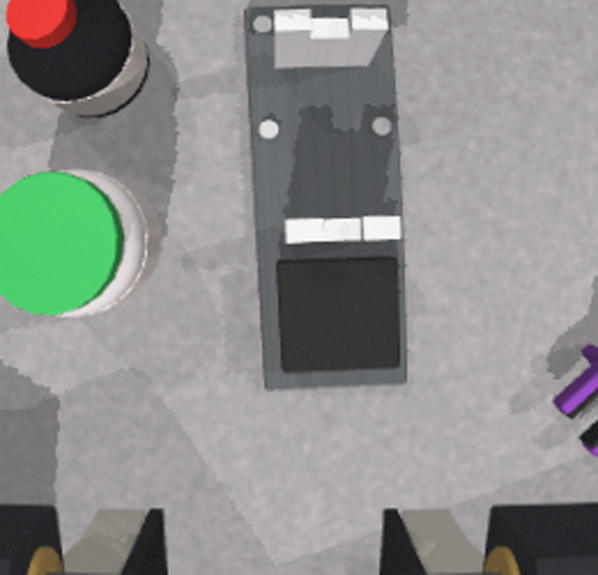

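```bash
python3 - <<'E'
from h import *
s=dict(np.load('w2.npz')); g=lambda x,y,z:onz(s,x/2.3+140,y/2.3,z,1)
A=(g(286,231,.078)+g(400,228,.078))/2; B=(g(275,20,.078)+g(387,19,.078))/2
print('w',np.linalg.norm(g(286,231,.078)-g(400,228,.078)),np.linalg.norm(g(275,20,.078)-g(387,19,.078)))
d=A-B;u=d/np.linalg.norm(d);print(np.linalg.norm(d),'yaw',np.degrees(np.arctan2(d[1],d[0])),'seat',A-.012*u,B+.085*u)
P=[g(x,y,.044) for x,y in((278,259),(399,257),(400,370),(282,372))]; c=sum(P)/4
e=P[2]+P[3]-P[0]-P[1]; print('pad',c,'yaw',np.degrees(np.arctan2(e[1],e[0])),'seat',c-.054*u)
h=np.array(A); 
bp=[g(x,y,.01) for x,y in((246,10),(391,8),(406,382),(266,388))]
for a,b in((0,3),(1,2)): e=bp[b]-bp[a]; print('base edge yaw',np.degrees(np.arctan2(e[1],e[0])))
for t in (-85,12):
  print(t, proj(s,A-.012*u+t*.001*u,1)) 
# combined 3 views triangulated, uprights' centers
S=dict(np.load('a1.npz'));T=dict(np.load('b1.npz'))
f=lambda c,o,k:(c[0]/k+o[0],c[1]/k+o[1])
sc=[f(c,(270,130),6) for c in[(279,183),(347,193),(254,315),(326,325)]]
si=[f(c,(195,125),7) for c in[(231,138),(275,97),(443,205),(488,158)]]
wi=[f(c,(140,0),2.3) for c in[(381,228),(304,231),(369,20),(293,20)]]
Q=[tri([ray(S,*a,0),ray(T,*b,0),ray(s,*w,1)]) for a,b,w in zip(sc,si,wi)]
print(np.round(Q,4)); A=(Q[0]+Q[1])/2;B=(Q[2]+Q[3])/2;d=A-B;u=d/np.linalg.norm(d);print(np.linalg.norm(d),'yaw',np.degrees(np.arctan2(d[1],d[0])),'seat',A-.012*u,B+.085*u)
E
```

```text
w 0.050104061463587674 0.049491477901276726
0.09666703555938688 yaw 110.7646671420741 seat [0.52688147 0.22908155 0.078     ] [0.52676343 0.22939289 0.078     ]
pad [0.50757353 0.27895097 0.044     ] yaw 109.92001357592575 seat [0.52671818 0.22845857 0.044     ]
base edge yaw 110.65802057341774
base edge yaw 110.49743990651213
-85 [284.06607332   7.80770888]
12 [289.33694453  99.57527316]
[[0.5077 0.2343 0.0748]
 [0.5394 0.2466 0.0744]
 [0.5418 0.1438 0.0748]
 [0.5741 0.1553 0.0759]]
0.09721497810347356 yaw 110.74356872058917 seat [0.5277807  0.22926121 0.07468653] [0.52785684 0.22906018 0.07468822]
```

The wrist view is clean: pad in zoom (280–400, 258–371), horned uprights at rows 20 and 230, tub and bottle to the left. Three views agree on the seat at (0.527, 0.229), yaw 110.7°. Going back to pick.

Emit:
servo_tool:
  rows: "1.7 -3.8 0 0 0 0;1.7 -3.8 0 0 0 0;1.7 -3.8 0 0 0 0;1.7 -3.8 0 0 0 0;1.7 -3.8 0 0 0 0"

```text
clock: 4.37
tool_pos: [0.5028, 0.1169, 0.223]
orientation: [-180.0, 0.1, -162.7]
force: [1.5, -0.9, 0.9]
opening: 0.055
```

Emit:
servo_tool:
  rows: "1.7 -3.8 0 0 0 0;1.7 -3.8 0 0 0 0;1.7 -3.8 0 0 0 0;1.7 -3.8 0 0 0 0;1.7 -3.8 0 0 0 0"

```text
clock: 4.78
tool_pos: [0.473, -0.0891, 0.2262]
orientation: [180.0, 0.6, -163.1]
force: [1.1, -1.7, 0.1]
opening: 0.0553
```

Emit:
servo_tool:
  rows: "1 -2.2 0 0 0 0;0 0 0 0 0 0;0 0 0 0 0 0"

```text
clock: 5.03
tool_pos: [0.4647, -0.1234, 0.2281]
orientation: [-179.9, 0.8, -163.9]
force: [0.3, 0.6, -0.9]
opening: 0.055
```

```bash
cat >> h.py <<'E'
def need(p,yaw=None):
    o=ctrl.get_obs(); r=R.from_euler('xyz',o['orientation'],degrees=True)
    print(round(o['clock'],2),np.round(o['tool_pos'],4),np.round(o['orientation'],2),'F',np.round(o['force'],1),'M',np.round(o['moment'],2),'op',round(o['opening'],4))
    print('shift cm',np.round(r.inv().apply(np.array(p)-o['tool_pos'])*100,2))
    if yaw is not None: print('turn',np.round((r.inv()*R.from_euler('xyz',[180,0,yaw],degrees=True)).as_rotvec(),4))
E
python3 -c "
from h import *
need([.478,-.1635,.12],-161.8)"
```

```text
5.03 [ 0.4647 -0.1234  0.2281] [-179.95    0.78 -163.89] F [ 0.3  0.6 -0.9] M [-0.01  0.04  0.01] op 0.055
shift cm [-0.02 -4.22 10.81]
turn [-0.0012  0.0136 -0.0364]
```

Emit:
servo_tool:
  rows: "0 -2.1 0 0 0.013 -0.036;0 -2.1 0 0 0 0;0 0 3 0 0 0;0 0 3 0 0 0;0 0 3 0 0 0"

```text
clock: 5.45
tool_pos: [0.4814, -0.1671, 0.1454]
orientation: [-179.5, 1.1, -162.0]
force: [0.5, -0.4, 0.4]
opening: 0.055
```

Emit:
servo_tool:
  rows: "0 0 1.5 0 0 0;0 0 0 0 0 0"

```text
clock: 5.62
tool_pos: [0.4778, -0.1665, 0.125]
orientation: [-179.7, 0.7, -162.1]
force: [-0.3, 0.1, 0.1]
opening: 0.0546
```

```bash
python3 -c "
from h import *
need([.478,-.1635,.0105],-161.8)
s=snap('wrist','wrist3'); np.savez('w3.npz',**{k:s[k] for k in('frame','K','eye','attitude')})
T=snap('side','side3')
print('balance at',proj(s,[.478,-.1635,.035],1))"
```

```text
5.62 [ 0.4778 -0.1665  0.125 ] [-179.7     0.74 -162.1 ] F [-0.3  0.1  0.1] M [ 0.03  0.18 -0.04] op 0.0546
shift cm [ 0.04  0.33 11.45]
turn [-0.0052  0.013  -0.0053]
balance at [257.97549321 196.10172881]
```

View pics/wrist3.png

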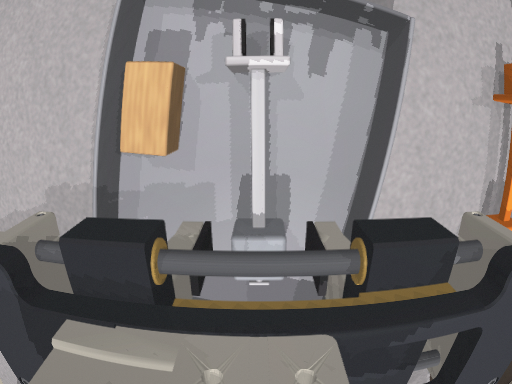

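View pics/side3.png

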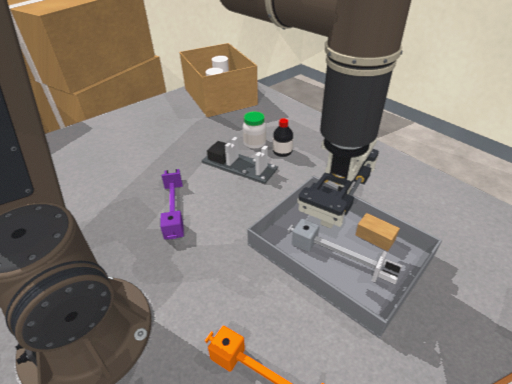

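The wrist view shows the bar centred between the fingers at column 259. I'll fix the small tilt and the along-bar offset, then descend.

Emit:
servo_tool:
  rows: "0 0.3 2.5 -0.005 0.013 -0.005;0 0 2.5 0 0 0;0 0 2.5 0 0 0;0 0 0 0 0 0"

```text
clock: 6.05
tool_pos: [0.4863, -0.163, 0.0594]
orientation: [-179.6, 1.0, -161.6]
force: [-1.1, -1.0, 0.3]
opening: 0.0549
```

```bash
python3 -c "
from h import *
need([.478,-.1635,.0105],-161.8)"
```

```text
6.05 [ 0.4863 -0.163   0.0594] [-179.57    1.01 -161.6 ] F [-1.1 -1.   0.3] M [-0.    0.29  0.02] op 0.0549
shift cm [0.89 0.26 4.88]
turn [-0.0076  0.0176  0.0034]
```

Emit:
servo_tool:
  rows: "0.8 0.2 0 -0.007 0.018 0;0 0 0.5 0 0 0;0 0 0 0 0 0"

```text
clock: 6.3
tool_pos: [0.4804, -0.1635, 0.0589]
orientation: [-179.9, 0.1, -161.5]
force: [0.0, -0.6, -0.1]
opening: 0.0551
```

```bash
python3 -c "
from h import *
need([.478,-.1635,.0105],-161.8)"
```

```text
6.3 [ 0.4804 -0.1635  0.0589] [-1.7987e+02  1.5000e-01 -1.6151e+02] F [ 0.  -0.6 -0.1] M [-0.04  0.06  0.02] op 0.0551
shift cm [0.24 0.09 4.84]
turn [-0.0023  0.0026  0.0051]
```

Emit:
servo_tool:
  rows: "0.2 0 1 0 0 0.005;0.1 0 1 0 0 0;0.1 0 1 0 0 0;0 0 0.5 0 0.003 0;0 0 0 0 0 0"

```text
clock: 6.72
tool_pos: [0.4797, -0.165, 0.0257]
orientation: [-179.7, 0.5, -161.8]
force: [-0.3, -0.4, -0.3]
opening: 0.055
```

```bash
python3 -c "
from h import *
need([.478,-.1635,.0105],-161.8)"
```

```text
6.72 [ 0.4797 -0.165   0.0257] [-179.7     0.46 -161.81] F [-0.3 -0.4 -0.3] M [-0.06  0.06 -0.01] op 0.055
shift cm [0.13 0.2  1.52]
turn [-0.0052  0.008  -0.0002]
```

Emit:
servo_tool:
  rows: "0.2 0.2 0.5 -0.005 0.008 0;0 0 0.5 0 0 0;0 0 0.4 0 0 0;0 0 0 0 0 0"

```text
clock: 7.05
tool_pos: [0.4773, -0.1637, 0.0105]
orientation: [180.0, -0.0, -161.8]
force: [0.2, 0.4, 0.9]
opening: 0.055
```

```bash
python3 -c "
from h import *
need([.478,-.1635,.0105],-161.8)
s=snap('wrist','wrist4');snap('side','side4')"
```

```text
7.05 [ 0.4773 -0.1637  0.0105] [ 1.7999e+02 -5.0000e-02 -1.6181e+02] F [0.2 0.4 0.9] M [-0.    0.07  0.03] op 0.055
shift cm [-0.07 -0.01 -0.  ]
turn [ 0.0003 -0.0008 -0.0002]
```

View pics/wrist4.png

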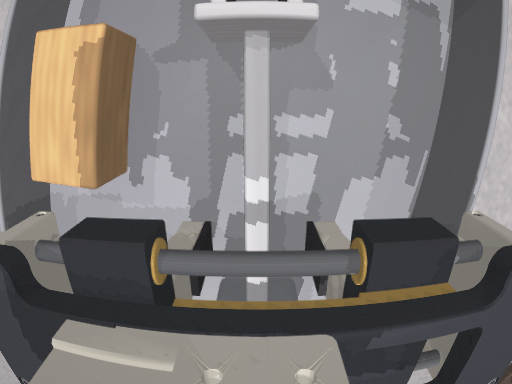

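View pics/side4.png

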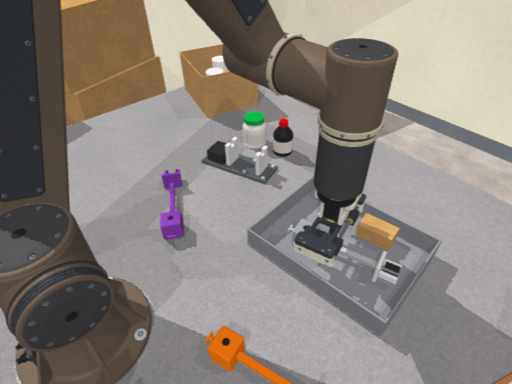

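The pose is on target, with the bar between the fingers at column 257 and the fingers clear of the carton. Closing now.

Emit:
servo_tool:
  rows: "0 0 0 0 0 0;0 0 0 0 0 0;0 0 0 0 0 0;0 0 0 0 0 0;0 0 0 0 0 0"
  grip: 0

```text
clock: 7.57
tool_pos: [0.4784, -0.1637, 0.012]
orientation: [-180.0, 0.1, -161.8]
force: [-0.6, 0.0, -0.4]
opening: 0.027
```

Emit:
servo_tool:
  rows: "0 0 0 0 0 0;0 0 0 0 0 0;0 0 0 0 0 0"

```text
clock: 7.82
tool_pos: [0.4785, -0.1637, 0.0123]
orientation: [-180.0, 0.1, -161.8]
force: [0.3, -0.6, -1.1]
opening: 0.0116
```

Emit:
servo_tool:
  rows: "0 0 -0.4 0 0 0;0 0 -0.4 0 0 0;0 0 -0.4 0 0 0;0 0 0 0 0 0"

```text
clock: 8.15
tool_pos: [0.476, -0.1635, 0.0237]
orientation: [179.9, -0.1, -161.9]
force: [0.5, -0.1, -5.0]
opening: 0.012
```

```bash
python3 -c "
from h import *
need([.478,-.1635,.15],-161.8)
s=snap('wrist','wrist5');snap('side','side5')"
```

```text
8.15 [ 0.476  -0.1635  0.0237] [ 1.7993e+02 -1.4000e-01 -1.6185e+02] F [ 0.5 -0.1 -5. ] M [-0.03 -0.08 -0.01] op 0.012
shift cm [ -0.16  -0.04 -12.63]
turn [ 0.0013 -0.0024 -0.0009]
```

View pics/wrist5.png

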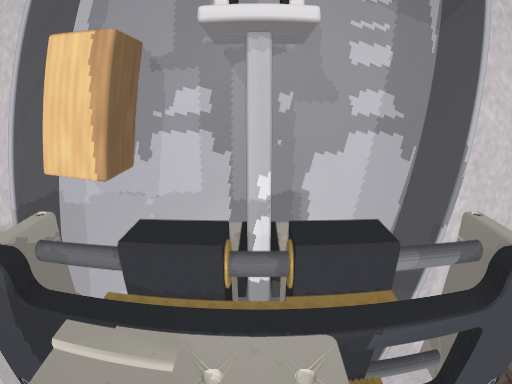

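It's held at a 12 mm opening with 5 N of load and almost no moment, so it's balanced and off the floor. Lifting gently.

Emit:
servo_tool:
  rows: "0 0 -1 0 0 0;0 0 -1.5 0 0 0;0 0 -2 0 0 0;0 0 -2 0 0 0;0 0 -2 0 0 0"

```text
clock: 8.67
tool_pos: [0.4707, -0.1632, 0.1051]
orientation: [179.6, -0.9, -162.0]
force: [0.9, 0.1, -6.2]
opening: 0.0115
```

Emit:
servo_tool:
  rows: "0 0 -2 0 0 0;0 0 -2 0 0 0;0 0 -1.5 0 0 0;0 0 -0.5 0 0 0;0 0 0 0 0 0"

```text
clock: 9.08
tool_pos: [0.4717, -0.1631, 0.1706]
orientation: [179.6, -0.6, -162.0]
force: [-0.2, 0.4, -6.5]
opening: 0.0116
```

```bash
python3 -c "
from h import *
need([.527,.229,.16],-159.3)
snap('side','side6')
s=snap('wrist','wrist6')"
```

```text
9.08 [ 0.4717 -0.1631  0.1706] [ 179.65   -0.64 -162.  ] F [-0.2  0.4 -6.5] M [-0.02 -0.06  0.04] op 0.0116
shift cm [-17.39  35.57   1.09]
turn [ 0.0064 -0.011  -0.0471]
```

View pics/side6.png

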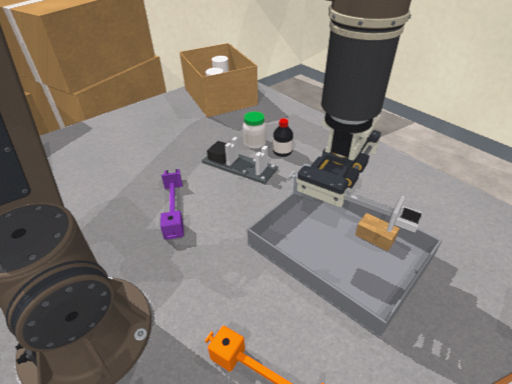

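View pics/wrist6.png

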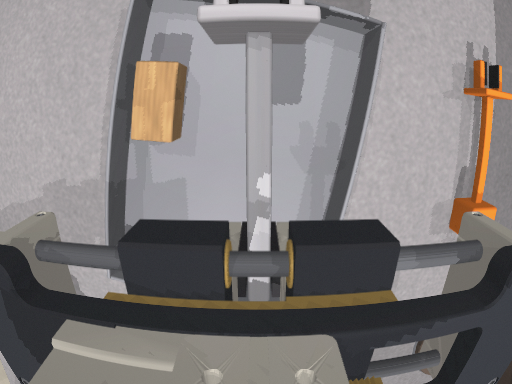

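Level, with the jaw at the same pixels as right after the lift, so nothing slipped. Moving across.

Emit:
servo_tool:
  rows: "-0.3 0.6 0 0.006 -0.01 0;-0.6 1.2 0 0 0 0;-0.9 1.8 0 0 0 0;-1.2 2.4 0 0 0 0;-1.2 2.4 0 0 0 0"

```text
clock: 9.6
tool_pos: [0.4803, -0.07, 0.1617]
orientation: [179.8, -0.7, -162.5]
force: [1.2, 0.4, -4.7]
opening: 0.0114
```

Emit:
servo_tool:
  rows: "-1.2 2.4 0 0 0 -0.01;-1.2 2.4 0 0 0 -0.01;-1.2 2.4 0 0 0 -0.01;-1.2 2.4 0 0 0 -0.01;-1.2 2.4 0 0 0 0"

```text
clock: 10.02
tool_pos: [0.4942, 0.0694, 0.154]
orientation: [179.8, -1.3, -160.2]
force: [-0.3, 0.2, -6.0]
opening: 0.0118
```

```bash
python3 -c "
from h import *
need([.527,.229,.16],-159.3)"
```

```text
10.02 [0.4942 0.0694 0.154 ] [ 179.77   -1.27 -160.22] F [-0.3  0.2 -6. ] M [-0.09 -0.2   0.  ] op 0.0118
shift cm [-8.47 13.91 -0.73]
turn [ 0.0042 -0.0222 -0.0161]
```

Emit:
servo_tool:
  rows: "-1.3 2.2 -0.5 0.004 -0.01 0;-1.3 2.2 -0.3 0 -0.006 0;-1.3 2.2 0 0 -0.006 0;-1.3 2.2 0 0 0 0;-1.0 1.6 0 0 0 0"

```text
clock: 10.43
tool_pos: [0.5128, 0.1958, 0.1536]
orientation: [-179.9, -0.5, -160.2]
force: [0.6, -0.3, -5.3]
opening: 0.0119
```

Emit:
servo_tool:
  rows: "-0.5 0.8 0 0 0 0;0 0 0 0 0 0;0 0 0 0 0 0"

```text
clock: 10.68
tool_pos: [0.5131, 0.2091, 0.1489]
orientation: [-179.8, -0.8, -159.9]
force: [-0.7, -0.3, -5.3]
opening: 0.0116
```

```bash
python3 -c "
from h import *
need([.527,.229,.16],-159.3)"
```

```text
10.68 [0.5131 0.2091 0.1489] [-179.82   -0.82 -159.94] F [-0.7 -0.3 -5.3] M [-0.08  0.04 -0.02] op 0.0116
shift cm [-1.97  1.39 -1.14]
turn [-0.003  -0.0144 -0.0112]
```

Emit:
servo_tool:
  rows: "-1 0.7 0 0 -0.014 -0.011;-0.9 0.7 0 0 0 0;0 0 0.4 0 0 0;0 0 0 0 0 0"

```text
clock: 11.02
tool_pos: [0.5258, 0.228, 0.1425]
orientation: [-179.8, -0.1, -159.4]
force: [-0.4, -0.6, -6.0]
opening: 0.0118
```

```bash
python3 -c "
from h import *
need([.527,.229,.125],-159.3)
for n in('scene','side','wrist'):
  s=snap(n,n+'7'); np.savez(n+'7.npz',**{k:s[k] for k in('frame','K','eye','attitude')})
  for l in ('balance','boss','seat','pad'):
    for d in ctrl.place_of(l,s)[:1]: print(n,l,np.round(d['point'],4),round(d['confidence'],2))
a=cv2.imread('pics/scene7.png')[120:220,270:370]; b=cv2.imread('pics/side7.png')[90:190,190:300]
cv2.imwrite('pics/z7a.png',cv2.resize(a,None,fx=5,fy=5,interpolation=2)); cv2.imwrite('pics/z7b.png',cv2.resize(b,None,fx=6,fy=6,interpolation=2))
"
```

```text
11.02 [0.5258 0.228  0.1425] [-1.7977e+02 -1.5000e-01 -1.5937e+02] F [-0.4 -0.6 -6. ] M [-0.08  0.17  0.02] op 0.0118
shift cm [-0.15  0.06  1.75]
turn [-0.004  -0.0026 -0.0012]
scene balance [0.2788 0.1654 0.0229] 0.97
scene boss [ 0.1769 -0.2016  0.0216] 0.89
scene seat [0.5287 0.2279 0.0725] 0.56
scene pad [0.5112 0.2759 0.0458] 0.72
side balance [0.5219 0.2279 0.1572] 0.78
side boss [0.5088 0.2792 0.1606] 0.93
side seat [0.525  0.2301 0.0693] 0.62
side pad [0.5114 0.2797 0.0468] 0.88
wrist balance [0.5242 0.2275 0.1622] 0.81
wrist boss [0.2485 0.1153 0.0227] 0.95
wrist seat [0.5289 0.2261 0.0703] 0.72
```

View pics/z7a.png

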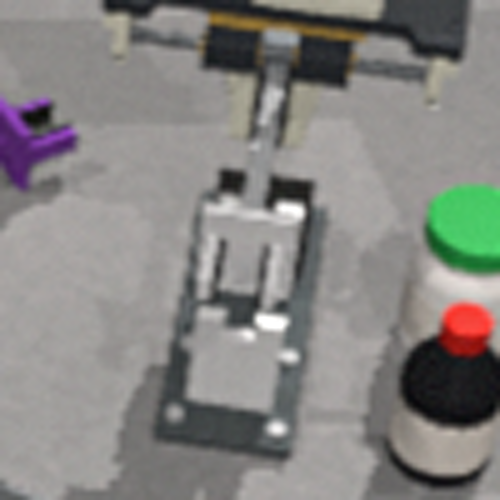

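View pics/z7b.png

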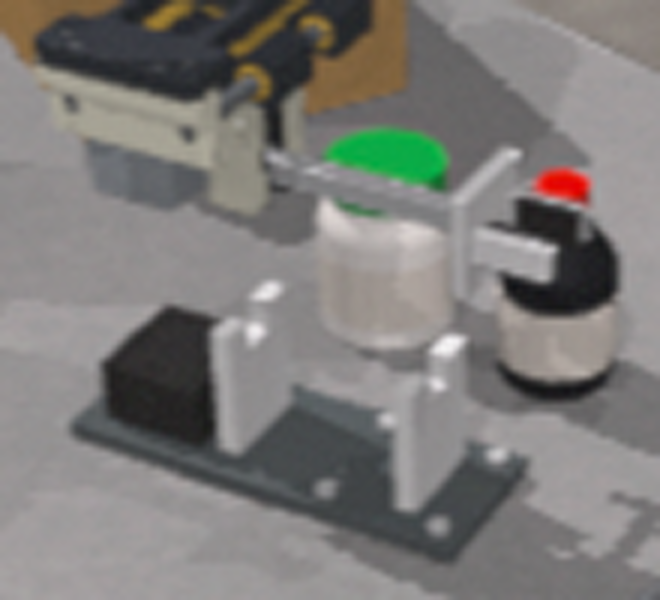

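View pics/wrist7.png

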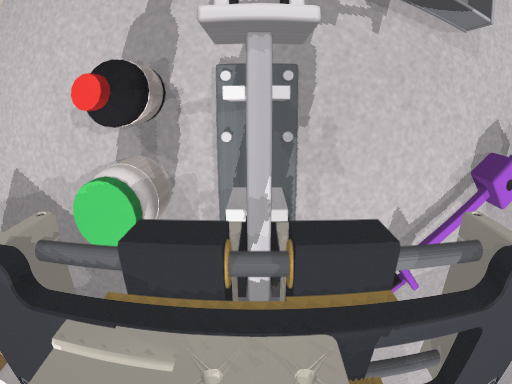

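In the wrist view the bar (columns 246–272) runs midway between the horns (222–297). The arm is level and well above the cradle. Coming down about 4 cm to the hold height.

Emit:
servo_tool:
  rows: "-0.1 0.1 0.8 -0.004 -0.002 -0.001;0 0 0.8 0 0 0;0 0 0.8 0 0 0;0 0 0.5 0 0 0;0 0 0 0 0 0"

```text
clock: 12.18
tool_pos: [0.5265, 0.2297, 0.1112]
orientation: [180.0, 0.1, -159.3]
force: [-0.0, 0.1, -5.9]
opening: 0.0116
```

```bash
python3 -c "
from h import *
need([.527,.229,.103],-159.3)"
```

```text
12.18 [0.5265 0.2297 0.1112] [ 1.7995e+02  6.0000e-02 -1.5928e+02] F [-0.   0.1 -5.9] M [-0.11  0.05 -0.05] op 0.0116
shift cm [-0.02 -0.08  0.82]
turn [0.0008 0.001  0.0004]
```

Emit:
servo_tool:
  rows: "0 0 0.5 0 0 0;0 0 0.3 0 0 0;0 0 0 0 0 0;0 0 0 0 0 0;0 0 0 0 0 0"

```text
clock: 12.6
tool_pos: [0.5264, 0.2295, 0.1012]
orientation: [-180.0, -0.0, -159.3]
force: [0.2, -0.1, -5.6]
opening: 0.0115
```

```bash
python3 -c "
from h import *
need([.527,.229,.103],-159.3)
for n in('scene','side','wrist'):
  s=snap(n,n+'8'); np.savez(n+'8.npz',**{k:s[k] for k in('frame','K','eye','attitude')})
  for l in ('balance','boss'):
    for d in ctrl.place_of(l,s)[:2]: print(n,l,np.round(d['point'],4),round(d['confidence'],2))
a=cv2.imread('pics/scene8.png')[120:220,270:370]; b=cv2.imread('pics/side8.png')[90:190,190:300]
cv2.imwrite('pics/z8a.png',cv2.resize(a,None,fx=6,fy=6,interpolation=2)); cv2.imwrite('pics/z8b.png',cv2.resize(b,None,fx=6,fy=6,interpolation=2))
"
```

```text
12.6 [0.5264 0.2295 0.1012] [-1.7999e+02 -5.0000e-02 -1.5927e+02] F [ 0.2 -0.1 -5.6] M [0.02 0.06 0.01] op 0.0115
shift cm [-0.04 -0.07 -0.18]
turn [-0.0002 -0.0009  0.0006]
scene balance [0.5283 0.2276 0.1137] 0.7
scene balance [ 0.1961 -0.2514  0.0239] 0.7
scene boss [ 0.177  -0.2042  0.0234] 0.82
scene boss [0.5089 0.2825 0.1141] 0.64
side balance [0.2745 0.1638 0.0254] 0.67
side balance [ 0.1913 -0.2543  0.0252] 0.62
side boss [0.5067 0.281  0.1158] 0.87
side boss [0.2549 0.1134 0.0251] 0.67
wrist balance [0.5236 0.2276 0.1239] 0.88
wrist balance [0.2784 0.1657 0.023 ] 0.87
```

View pics/z8a.png

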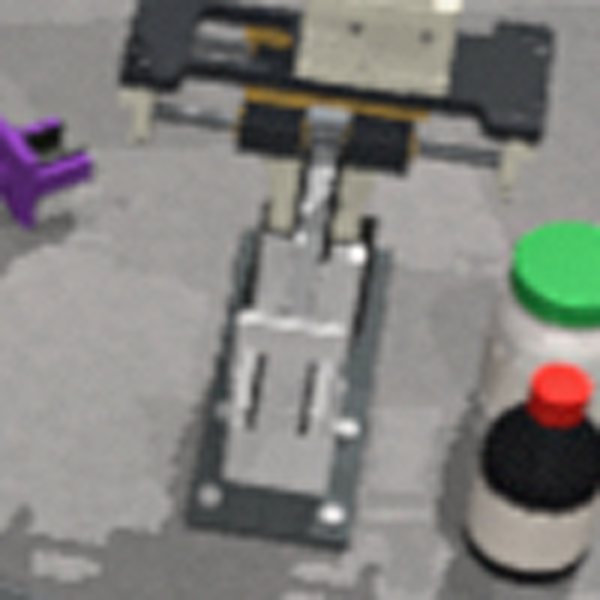

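View pics/z8b.png

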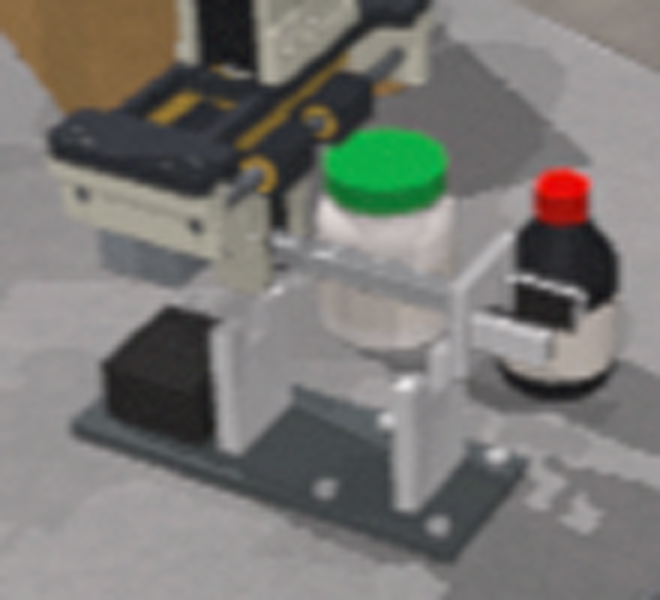

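View pics/wrist8.png

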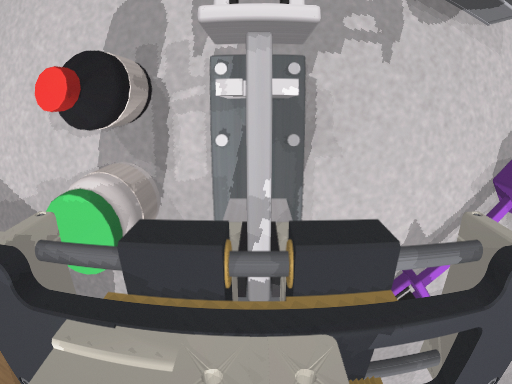

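Emit:
servo_tool:
  rows: "0 0 -0.2 0 0 0;0 0 0 0 0 0;0 0 0 0 0 0;0 0 0 0 0 0;0 0 0 0 0 0"

```text
clock: 13.47
tool_pos: [0.5264, 0.2295, 0.1038]
orientation: [180.0, -0.0, -159.3]
force: [-0.9, -0.3, -5.0]
opening: 0.0114
```

```bash
python3 -c "
from h import *
need([.527,.229,.1033],-159.3)
print(ctrl.get_obs()['qvel'])"
```

```text
13.47 [0.5264 0.2295 0.1038] [ 1.8000e+02 -2.0000e-02 -1.5927e+02] F [-0.9 -0.3 -5. ] M [-0.01  0.   -0.  ] op 0.0114
shift cm [-0.04 -0.07  0.05]
turn [ 0.     -0.0004  0.0005]
[ 0.01817423 -0.06764799  0.15511319  0.0952999   0.03777366  0.05718553]
```

Still, level, and under 1 mm from target. Handing in.

```bash
python3 -c "
from h import *
print(ctrl.close_job())"
```

```text
the job is handed in; nothing more can be done
None
```

The clamp arm is out of the bin and held level above the cradle, still in the gripper. I handed the job in at about 13.5 s.

**Pick and carry:** I gripped the bar at its balance point. It was off the bin floor with about 5 N of load and almost no moment. The commanded tool tilt stayed within about 1.3° on the way across. I didn't touch the carton, tub, bottle or the coloured copies.

**Final hold:**
- **Position:** the tool is within about 1 mm of the target over the seat I measured at (0.527, 0.229), and within 0.1° of it in angle. It was still when I handed in.
- **Grip:** the fingers are stopped on the 12 mm bar, reading 11.4 mm.
- **Alignment:** in the last wrist view the bar runs midway between both sets of notch horns. The side view shows the boss over the pad and nothing touching the cradle.

**Disagreements:**
- **Height:** the networks' height for the balance point scattered from 0.114 to 0.124 m just before a last 2.6 mm lift. My own estimate afterwards is 0.120 m.
- **Vertical measurements:** triangulated heights came out 2–4 mm below the text's values, for both the arm and the cradle. I went by the text's heights for the final position.

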